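# Clear the microscope bench: sort mounts, coupons and eyepiece

## Robot

A 7-joint arm with a two-finger parallel gripper is mounted at the origin on the work surface. World frame = base frame: x ahead of the robot, y to its left, z up, the work surface at z = 0. Lengths are in m, angles in rad, forces in N, time in s.
With the tool pointing down it reaches from about 0.4 to 0.85 m from the base axis. Payload 10.4 kg.
Tool frame: the origin (TCP) lies at the very end of the fingers, on their centre line; the grasp point (between the pads) lies 19 mm behind it; x points along the fingers, z is the direction in which the jaws open and shut, and the axes are right-handed (so a half turn about x gives the same grasp; the last joint's range is limited). The gripper opens to 85 mm and grips with 20 to 120 N. Pads are 22 mm wide; open, the fingers measure 114 mm over their backs; the gripper's body (76 mm by 85 mm) begins 54 mm behind the grasp point. The pads swing forward as they close: fully open they stand 13 mm farther back than shut.
Start: joints at [-1.335, 0.332, -0.065, 1.46, 0.022, 1.35, -0.088], TCP at [0.16, 0.604, 0.231] pointing down, gripper open.
Joint ranges: [-2.6, 2.6], [-0.5, 2.12], [-1.47, 1.34], [0.16, 2.42], [-1.27, 4.41], [0.06, 2.06], [-2.6, 2.6]. Speed limits (rad/s): [2.22, 2.22, 2.79, 2.79, 3.14, 3.14, 3.14].

## Interface

Orientations are given as a unit quaternion [x, y, z, w].
In Python, from workcell import telemetry, viewer, manip, spot_in, mark_of gives the robot as it stands. The module is installed in compiled form; this text tells all that it offers.
- The arm moves only by the shell command python3 -m crank 'ROWS' [FORCE]. ROWS is JSON, a list of rows, each a list of 3 entries, a list of its own where there are three numbers: the closure, from 0 (fully open) to 1 (shut), then the shift along the world's x, y, z in cm, then the turn, a rotation vector about the world's x, y, z in rad. A call has 1 to 12 rows; each row shifts and turns the commanded pose from where the row before left it; what a row does not reach is not made up. A row lasts 1/12 s, in which the tool goes at most 41.7 mm and 7.16 degrees, less where a joint would pass 70% of its speed; a pose out of reach is approached as far as the arm can. A call with a gripper value outside its range is refused whole. The fingers move at their own pace and stop on an object; FORCE is the grip in N (left out, the last holds). Time passes only in rows, so rows that do not move let the fingers close. It gives the time, the measured TCP pose, the force and the opening at its end, in the units of the state.
- telemetry.get_obs(): the state, without advancing time (a new reading comes with each control period).
- viewer.camera(name): name is "scene" or "top" or "wrist"; returns a dict with "frame" (400x640x3 uint8, red, green, blue), "intrinsics" (3x3 intrinsics, pixels), "cam_to_world" (4x4, takes a point from camera to world coordinates). Camera axes: x right, y up, looking along -z (the intrinsics and any distortion apply to the point x, -y, -z); pixel columns grow to the right and rows downward; lengths in m; the calibration is good to about 2 mm. A picture is of the moment at which its call begins. There is no depth.
- manip.hand_in(): hands the job in, once; it reports no verdict.
Trained networks look in a picture, given as the dict that the camera call returned (one of the last four; its "shot" number tells which), for a name from the list of things; names that differ only in an ending like _2 or _b are one class to them, and where a whole thing is asked for, a point or a joint stands for the part that bears it (a point fixed in the world has none). Each returns a list of dicts, best first, with "conf" (0 to 1); they miss things now and then, are a little off and sometimes report something else, mostly with a low value. They report only what shows in the picture. A call takes as long as a camera call. They do not tell look-alikes from the thing itself.
- spot_in(thing, picture): "location" ([x, y, z] in m, in the coordinates of the camera as it stood for that picture, good to about 4 mm: the middle of the surface that is visible of it).
- mark_of(thing, picture): "location" ([x, y, z] in m, in the coordinates of the camera as it stood for that picture, good to about 4 mm: a listed point, or the origin of a listed thing).
The state is a dict: "clock": time; "joint_pos": joint angles; "joint_velocities": joint speeds; "tau": joint torques, N m; "position": TCP position; "ee_rot": TCP orientation; "ft_force": force on the tool from outside, world axes, zero at the start; "torque": the same for the moment, N m; "grip_width": opening from 0.0 (shut) to 1.0 (fully open).
Only numpy, scipy, OpenCV 4.12 (cv2) and the standard library are available. Lean on these libraries where they do the work, as an engineer would, in place of code of your own. Each camera call takes 0.05 s, during which the arm holds its last target. There are 200 camera calls.

## Task

The inspection session is over: sort the loose samples and optics into their trays. Put the two round resin mounts in the tray with two square bays and the two steel coupons in the tray with two long bays, one piece to a bay, each flat on the bay's floor and the same way up as now; stand the eyepiece upright in the round holder. Leave the small oil bottle and the objective lens standing where they are.

Things in the scene. Friction and masses are not known exactly. Their poses are not given: they have to be found in the camera images.
- mount_large: Sizes in mm. Large round specimen mount: black resin disc standing flat, diameter 40, height 25, a rectangle of bright steel let into its top. Loose. Origin: centre of its underside; z up.
- mount_small: Sizes in mm. Small round specimen mount: like the large one but diameter 28, height 25. Loose. Origin: centre of its underside; z up.
- coupon_bar: Sizes in mm. Steel impact-test bar lying flat: plain square bar 60 long (its x) by 20 wide (y) by 20 high, with a dark notch line across its middle. Loose, about 180 g. Origin: centre of its underside; z up.
- coupon_tensile: Sizes in mm. Half of a broken steel tensile test piece lying flat, 70 long overall and 20 high: a head 40 long and 24 wide (from x = -35 to x = +5), then a narrow neck 30 long and 12 wide (x = +5 to +35). Loose, about 200 g; best gripped across the head, at about x = -8, close to its centre of mass (x = -6). Origin: underside, at the middle of the overall length, on the centre line; z up.
- eyepiece: Sizes in mm. Microscope eyepiece standing upright, 55 high: steel barrel of diameter 30 up to 28, above it a black eyecup of diameter 42 from 28 to 55, which is where to grip it. Loose, about 100 g. Origin: centre of the underside of the barrel; z up.
- mount_tray: Sizes in mm. Low dark grey plastic tray, 68 (x) by 132 (y), with two square bays of 60 by 60 inside, side by side along y: bay centres at y = +32 and y = -32. Either mount may have either bay. Fixed to the bench. Rims and the divider are 12 mm high and 4 mm thick, the floor is 4 mm above the bench. Origin: centre of the underside; z up.
- coupon_tray: Sizes in mm. Low dark grey plastic tray, 108 (x) by 112 (y), with two long bays, each 100 (along x) by 50 (y) inside: bay centres at y = +27 and y = -27. A coupon lies with its length along the bay, either way round; either coupon may have either bay. Fixed to the bench. Rims and the divider are 12 mm high and 4 mm thick, the floor is 4 mm above the bench. Origin: centre of the underside; z up.
- eyepiece_holder: Sizes in mm. Low round dark grey plastic holder, an open cup: outer diameter 68, inner 60, rim 22 high, floor 5 above the bench. Fixed to the bench. Origin: centre of its underside; z up.
- oil_bottle: Sizes in mm. Bystander: small amber glass bottle with a black cap, diameter 28, height 57, standing loose. Must stay where it is. Origin: centre of its underside.
- objective: Sizes in mm. Bystander: aluminium objective lens, diameter 28, height 42, standing loose. Must stay where it is. Origin: centre of its underside.
Things that resemble listed ones, but are neither listed nor needed, are in the scene too. What is shaped like the coupon_bar but red is not meant.

How it is judged:
At the end, for the whole second after the job is handed in: One mount in each square bay (within 17 mm of its centre each way), one coupon in each long bay (25 mm along, 18 mm across), eyepiece in the round holder (18 mm); each on the floor (underside 2 to 8 mm above the tray's), tilted under 0.12 rad and at rest (under 20 mm/s) ((((x of mount_large in the frame of mount_tray between -0.017 and 0.017 m and y of mount_large in the frame of mount_tray between 0.015 and 0.049 m) and (x of mount_small in the frame of mount_tray between -0.017 and 0.017 m and y of mount_small in the frame of mount_tray between -0.049 and -0.015 m)) or ((x of mount_large in the frame of mount_tray between -0.017 and 0.017 m and y of mount_large in the frame of mount_tray between -0.049 and -0.015 m) and (x of mount_small in the frame of mount_tray between -0.017 and 0.017 m and y of mount_small in the frame of mount_tray between 0.015 and 0.049 m))) and (((x of coupon_bar in the frame of coupon_tray between -0.025 and 0.025 m and y of coupon_bar in the frame of coupon_tray between 0.009 and 0.045 m) and (x of coupon_tensile in the frame of coupon_tray between -0.025 and 0.025 m and y of coupon_tensile in the frame of coupon_tray between -0.045 and -0.009 m)) or ((x of coupon_bar in the frame of coupon_tray between -0.025 and 0.025 m and y of coupon_bar in the frame of coupon_tray between -0.045 and -0.009 m) and (x of coupon_tensile in the frame of coupon_tray between -0.025 and 0.025 m and y of coupon_tensile in the frame of coupon_tray between 0.009 and 0.045 m))) and horizontal distance between eyepiece and eyepiece_holder below 0.018 m and z of mount_large in the frame of mount_tray between 0.002 and 0.008 m and angle between each of mount_large, mount_small, coupon_bar, coupon_tensile, eyepiece's own z axis and vertical below 0.12 rad and linear speed of each of mount_large, mount_small, coupon_bar, coupon_tensile, eyepiece below 0.02 m/s and z of mount_small in the frame of mount_tray between 0.002 and 0.008 m and z of coupon_bar in the frame of coupon_tray between 0.002 and 0.008 m and z of coupon_tensile in the frame of coupon_tray between 0.002 and 0.008 m and z of eyepiece in the frame of eyepiece_holder between 0.002 and 0.008 m); the robot touches nothing.
It fails at once if the oil bottle moved more than 30 mm or tipped over (distance of oil_bottle from where it was at the start of the episode above 0.03 m or angle between oil_bottle's own z axis and vertical above 0.5 rad).
It fails at once if the objective lens moved more than 30 mm or tipped over (distance of objective from where it was at the start of the episode above 0.03 m or angle between objective's own z axis and vertical above 0.5 rad).
It also fails if it takes over 144 s, if anything falls off the work surface, if the arm or the gripper's body presses on something with over 40 N, if the wrist force passes 120 N, or if a joint passes its speed limit or range.

## Working session

There is one attempt and no reset: what is moved stays moved. The work goes in short steps, Python scripts to look and compute and a shell command to move; the robot and the scene stay as the last step left them, time stands still between calls to the robot, and variables do not carry over. Pictures are saved under pics/ and viewed, about 12 in all and at most 16, crops included, and the job is handed in when it is done.

```bash
mkdir -p pics; cat > h.py <<'E'
from workcell import telemetry, viewer, manip, spot_in, mark_of
import numpy as np, cv2
T=['mount_large','mount_small','coupon_bar','coupon_tensile','eyepiece','mount_tray','coupon_tray','eyepiece_holder','oil_bottle','objective']
def save(p,n): cv2.imwrite('pics/'+n+'.png',p['frame'][:,:,::-1])
def w(p,l): return (p['cam_to_world']@np.r_[l,1])[:3]
def px(p,X):
    c=np.linalg.inv(p['cam_to_world'])@np.r_[X,1]; K=p['intrinsics']; v=K@np.array([c[0],-c[1],-c[2]]); return v[:2]/v[2]
def ray(p,u,v,z):
    M=p['cam_to_world']; d=np.linalg.inv(p['intrinsics'])@np.array([u,v,1]); d=M[:3,:3]@np.array([d[0],-d[1],-d[2]]); o=M[:3,3]; return o+d*(z-o[2])/d[2]
E
python3 - <<'E'
from h import *
np.set_printoptions(precision=3,suppress=True)
for c in ['top','scene']:
    p=viewer.camera(c); save(p,c+'0')
    print(c,p['cam_to_world'][:3,3],p['intrinsics'].tolist(),[k for k in p])
    for t in T:
        for r in mark_of(t,p)[:3]:
            if r['conf']>.2: X=w(p,r['location']); print(t,round(r['conf'],2),X,px(p,X).round())
o=telemetry.get_obs(); print(o['clock'],o['position'],o['ee_rot'],o['grip_width'],o['ft_force'])
E
```

```text
top [0.351 0.058 1.127] [[472.5974828274426, 0.0, 322.3038921803769], [0.0, 472.5974828274426, 201.70182457417917], [0.0, 0.0, 1.0]] ['frame', 'intrinsics', 'cam_to_world', 'shot']
mount_large 0.69 [ 0.448 -0.158 -0.002] [406. 229.]
mount_large 0.63 [0.563 0.138 0.001] [283. 183.]
mount_small 0.48 [ 0.466 -0.017 -0.   ] [348. 223.]
coupon_bar 0.74 [ 0.393  0.301 -0.   ] [214. 255.]
coupon_bar 0.49 [ 0.352  0.392 -0.001] [175. 273.]
coupon_bar 0.25 [0.599 0.303 0.   ] [215. 169.]
coupon_tensile 0.57 [ 0.395 -0.298  0.001] [466. 251.]
eyepiece 0.85 [0.463 0.159 0.001] [274. 224.]
mount_tray 0.77 [ 0.654 -0.001 -0.004] [340. 147.]
mount_tray 0.73 [ 0.561 -0.147 -0.002] [400. 183.]
coupon_tray 0.81 [0.598 0.303 0.003] [215. 170.]
eyepiece_holder 0.57 [ 0.577 -0.314  0.003] [469. 175.]
oil_bottle 0.48 [ 0.564 -0.145  0.001] [399. 181.]
objective 0.42 [0.563 0.14  0.   ] [282. 183.]
scene [ 0.858 -0.336  0.716] [[395.7828971509342, 0.0, 322.6592861815328], [0.0, 395.7828971509342, 202.2733440491405], [0.0, 0.0, 1.0]] ['frame', 'intrinsics', 'cam_to_world', 'shot']
mount_large 0.7 [ 0.451 -0.159 -0.003] [244. 250.]
mount_small 0.66 [ 0.469 -0.024 -0.001] [296. 215.]
coupon_bar 0.74 [ 0.391  0.3   -0.002] [364. 124.]
coupon_bar 0.52 [ 0.352  0.386 -0.003] [373. 102.]
coupon_tensile 0.6 [ 0.395 -0.296 -0.002] [172. 277.]
eyepiece 0.7 [ 0.461  0.164 -0.005] [350. 167.]
mount_tray 0.84 [ 0.659 -0.005 -0.004] [368. 263.]
eyepiece_holder 0.63 [ 0.58  -0.318  0.001] [220. 350.]
objective 0.44 [ 0.564  0.142 -0.002] [377. 195.]
1.1 [0.16  0.604 0.231] [-0.431  0.56   0.431  0.56 ] 1.0002889722984274 [-1.462 -0.662 -0.744]
```

```bash
python3 - <<'E'
from h import *
im=cv2.imread('pics/top0.png')[120:300,140:500]
cv2.imwrite('pics/crop.png',cv2.resize(im,None,fx=2.2,fy=2.2,interpolation=cv2.INTER_CUBIC))
E
```

```text
(no output)
```

View pics/crop.png

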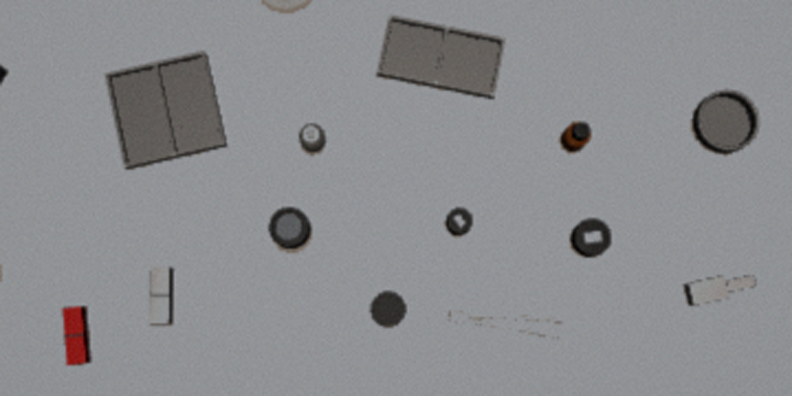

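View pics/scene0.png

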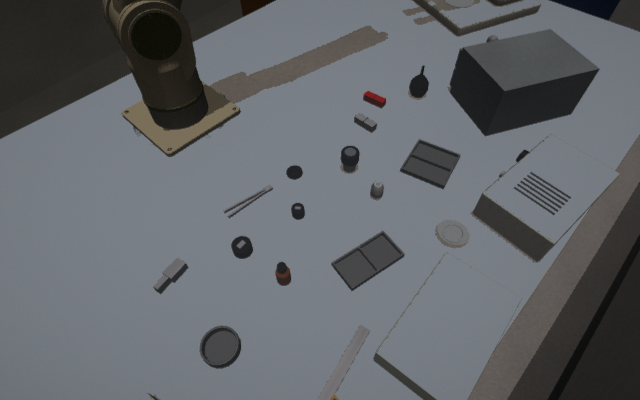

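Top-crop contents:
- Coupon tray at (167,110), mount tray at (440,57), holder at (725,122).
- Eyepiece at (290,228), lens objective at (312,137), oil bottle at (575,136).
- Large mount at (591,237) and small mount at (459,221). The flat cap at (388,309) has no steel insert, so it is a decoy.
- Bar at (161,296), with its notch visible; the red bar at (76,336) is a decoy.
- Tensile coupon at (720,288). The tweezers at (505,322) are not needed.

Next: tray poses from their outlines, and a close check.

```bash
python3 - <<'E'
from h import *
from scipy.spatial.transform import Rotation as R
np.set_printoptions(precision=4,suppress=True)
o=telemetry.get_obs(); print(R.from_quat(o['ee_rot']).as_matrix())
p=viewer.camera('top')
f=lambda x,y,z: ray(p,139.8+x/2.2,119.8+y/2.2,z)[:2]
for n,c in {'ct':[(107,75),(206,53),(226,146),(127,168)],'mt':[(391,18),(503,39),(493,97),(378,75)]}.items():
    P=np.array([f(*q,.012) for q in c]); print(n,P.mean(0),cv2.minAreaRect((P*1000).astype(np.float32)))
print('bar',f(150,267,.02),f(172,267,.02),f(173,324,.02),f(150,324,.02),f(161,295,.02))
print('tens',f(756,281,.02),f(692,303,.02),f(687,287,.02))
print('hold',f(725,122,.022),'eye',f(290,228,.055),'ml',f(592,237,.025),'ms',f(459,221,.025))
for t in T:
  for r in spot_in(t,p)[:2]: print(t,round(r['conf'],2),w(p,r['location']))
a=cv2.imread('pics/top0.png')
rs=[cv2.resize(a[y-25:y+25,x-33:x+33],(396,300),interpolation=cv2.INTER_CUBIC) for x,y in [(214,255),(466,251),(348,222),(408,228)]]
cv2.imwrite('pics/c4.png',np.vstack([np.hstack(rs[:2]),np.hstack(rs[2:])]))
E
```

```text
[[-0.     -0.9667  0.256 ]
 [ 0.0001  0.256   0.9667]
 [-1.      0.      0.0001]]
ct [0.5952 0.2992] ((594.989013671875, 299.5273742675781), (106.88926696777344, 110.85709381103516), 12.418340682983398)
mt [ 0.6518 -0.0021] ((651.9606323242188, -1.8946762084960938), (128.70266723632812, 66.80949401855469), 78.3180160522461)
bar [0.4237 0.3116] [0.4235 0.2883] [0.3635 0.2861] [0.3638 0.3102] [0.3941 0.2993]
tens [ 0.4011 -0.3326] [ 0.3786 -0.263 ] [ 0.3956 -0.2586]
hold [ 0.5735 -0.3089] eye [0.46 0.16] ml [ 0.4497 -0.1584] ms [ 0.4684 -0.017 ]
mount_large 0.6 [ 0.4451 -0.1565  0.0265]
coupon_bar 0.54 [0.3551 0.388  0.0201]
coupon_bar 0.49 [0.3942 0.3012 0.018 ]
coupon_tensile 0.62 [ 0.3962 -0.2876  0.0179]
eyepiece 0.73 [0.4589 0.1596 0.0553]
mount_tray 0.72 [ 0.6553 -0.0023 -0.0016]
coupon_tray 0.86 [0.6007 0.3029 0.0076]
eyepiece_holder 0.92 [ 0.5795 -0.3186  0.0056]
objective 0.41 [0.5599 0.1386 0.0393]
```

View pics/c4.png

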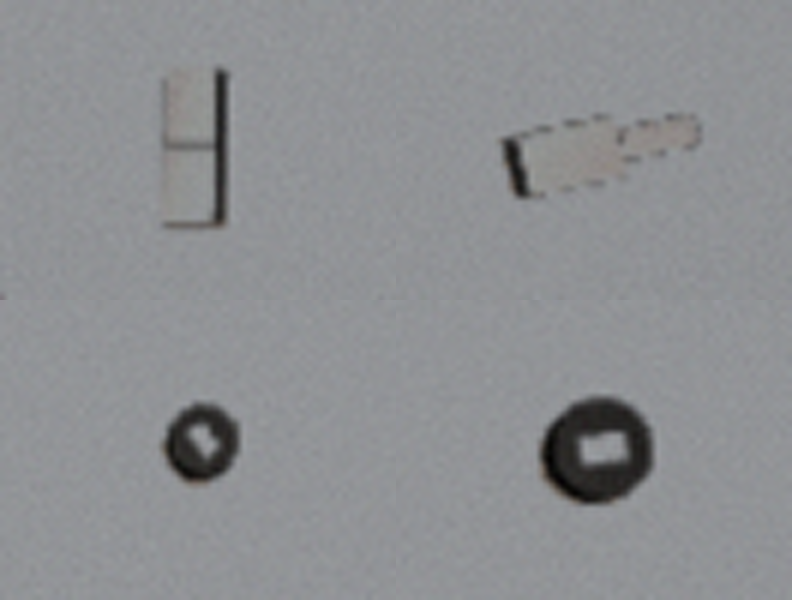

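All four pieces match their descriptions: the bar has its notch and is steel, and both mounts have steel inserts. I'll go above the bar and turn the jaws across it.

```bash
python3 -m crank '[[0,[1.95,-2.53,-0.5],[0,0,0.023]],[0,[1.95,-2.53,-0.5],[0,0,0.023]],[0,[1.95,-2.53,-0.5],[0,0,0.023]],[0,[1.95,-2.53,-0.5],[0,0,0.023]],[0,[1.95,-2.53,-0.5],[0,0,0.023]],[0,[1.95,-2.53,-0.5],[0,0,0.023]],[0,[1.95,-2.53,-0.5],[0,0,0.023]],[0,[1.95,-2.53,-0.5],[0,0,0.023]],[0,[1.95,-2.53,-0.5],[0,0,0.023]],[0,[1.95,-2.53,-0.5],[0,0,0.023]],[0,[1.95,-2.53,-0.5],[0,0,0.023]],[0,[1.95,-2.53,-0.5],[0,0,0.023]]]' 60
python3 -m crank '[[0,[0,0,0],[0,0,0]],[0,[0,0,0],[0,0,0]]]'
cat > look.py <<'E'
from h import *
import sys
from scipy.spatial.transform import Rotation as R
np.set_printoptions(precision=4,suppress=True)
def st():
    o=telemetry.get_obs(); M=R.from_quat(o['ee_rot']).as_matrix()
    print('t',o['clock'],'tcp',o['position'],'jaw',np.degrees(np.arctan2(M[1,2],M[0,2])),'down',M[:,0],'w',o['grip_width'],'F',o['ft_force'])
st()
if len(sys.argv)>1:
    p=viewer.camera('wrist'); save(p,sys.argv[1])
    for t in sys.argv[2:]:
        for f in (mark_of,):
            for r in f(t,p)[:2]:
                X=w(p,r['location']); print(t,round(r['conf'],2),X,px(p,X).round())
E
python3 look.py w1 coupon_bar coupon_tray
```

```text
clock: 2.65
position: [0.3947, 0.2993, 0.1714]
ee_rot: [-0.505, 0.495, 0.505, 0.496]
ft_force: [-0.9, 1.4, -0.5]
grip_width: 1.003
clock: 2.82
position: [0.3949, 0.2991, 0.1713]
ee_rot: [0.503, -0.497, -0.503, -0.497]
ft_force: [-0.3, 0.1, 0.6]
grip_width: 0.999
t 2.8167 tcp [0.3949 0.2991 0.1713] jaw 90.76919348801383 down [-0.0001 -0.0001 -1.    ] w 0.998533252298905 F [-0.3128  0.0813  0.5694]
coupon_bar 0.96 [0.3535 0.3932 0.0054] [428. 132.]
coupon_bar 0.84 [0.3958 0.3047 0.0017] [326. 176.]
coupon_tray 0.73 [0.5968 0.3026 0.0033] [321. 355.]
```

View pics/w1.png

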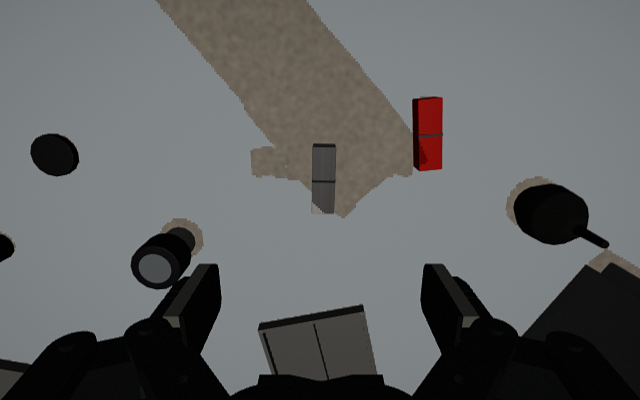

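The wrist view shows the steel bar at (324,180) with its notch, the red decoy at (428,132), the eyepiece at left and the tray below.

```bash
python3 - <<'E'
from h import *
p=viewer.camera('wrist')
for q in [(324,181),(312,145),(335,145),(312,213),(335,213),(324,182)]: print(ray(p,*q,.02))
for q in [(258,324),(363,306),(314,318)]: print(ray(p,*q,.012))
E
```

```text
[0.39376726 0.30561834 0.02      ]
[0.36250764 0.2947897  0.02      ]
[0.36214247 0.31421949 0.02      ]
[0.42371631 0.29548551 0.02      ]
[0.42333128 0.31616119 0.02      ]
[0.39467049 0.3056382  0.02      ]
[0.54967429 0.241047   0.012     ]
[0.52602778 0.34810234 0.012     ]
[0.54130069 0.29869251 0.012     ]
```

```bash
python3 -m crank '[[0,[0,0.4,-2.5],[0,0,0]],[0,[0,0,-3],[0,0,0]],[0,[0,0,-3],[0,0,0]],[0,[0,0,-3],[0,0,0]],[0,[0,0,-2.5],[0,0,0]],[0,[0,0,-1.5],[0,0,0]],[0,[0,0,-0.7],[0,0,0]],[1,[0,0,0],[0,0,0]],[1,[0,0,0],[0,0,0]],[1,[0,0,0],[0,0,0]],[1,[0,0,0],[0,0,0]],[1,[0,0,0],[0,0,0]]]' 60
python3 -m crank '[[1,[0,0,0],[0,0,0]],[1,[0,0,0],[0,0,0]],[1,[0,0,0],[0,0,0]]]'
```

```text
clock: 4.02
position: [0.3944, 0.3051, 0.0103]
ee_rot: [-0.504, 0.495, 0.504, 0.496]
ft_force: [-0.2, -1.4, -0.0]
grip_width: 0.296
clock: 4.27
position: [0.3945, 0.305, 0.0104]
ee_rot: [-0.504, 0.495, 0.504, 0.496]
ft_force: [-1.5, -0.7, 6.4]
grip_width: 0.215
```

```bash
python3 -m crank '[[1,[0,0,1.5],[0,0,0]],[1,[0,0,2.5],[0,0,0]],[1,[0,0,2],[0,0,0]],[1,[2.77,0.36,0],[0,0,0.029]],[1,[2.77,0.36,0],[0,0,0.029]],[1,[2.77,0.36,0],[0,0,0.029]],[1,[2.77,0.36,0],[0,0,0.029]],[1,[2.77,0.36,0],[0,0,0.029]],[1,[2.77,0.36,0],[0,0,0.029]],[1,[2.77,0.36,0],[0,0,0.029]],[1,[0,0,0],[0,0,0]],[1,[0,0,0],[0,0,0]]]'
python3 look.py w2 coupon_bar coupon_tray
```

```text
clock: 5.27
position: [0.5887, 0.329, 0.0687]
ee_rot: [0.552, -0.443, -0.551, -0.442]
ft_force: [-0.4, -0.6, -2.6]
grip_width: 0.215
t 5.2667 tcp [0.5887 0.329  0.0687] jaw 102.52301008197213 down [-0.0004 -0.0008 -1.    ] w 0.21546078921783948 F [-0.4375 -0.5697 -2.6121]
coupon_bar 0.92 [0.5891 0.3339 0.0579] [329. 257.]
coupon_tray 0.93 [0.5954 0.2992 0.0008] [272. 214.]
```

View pics/w2.png

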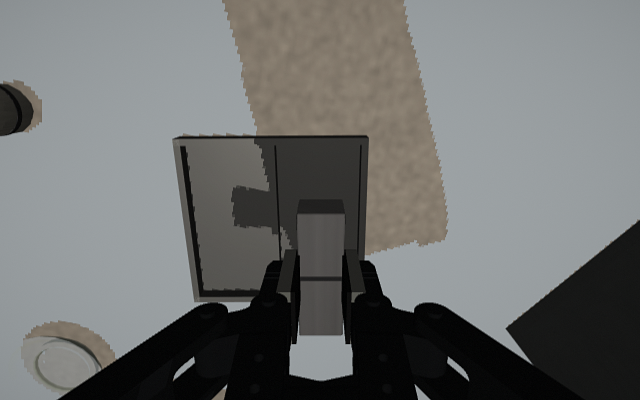

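The bar is held over the right-hand bay: divider at column 277, right rim at column 365. I'll compute the bay offset.

```bash
python3 - <<'E'
from h import *
p=viewer.camera('wrist')
a=ray(p,176,137,.012)[:2];b=ray(p,367,136,.012)[:2];l=ray(p,197,301,.012)[:2]
print(a,b,l,np.linalg.norm(a-b),np.linalg.norm(a-l)); y=(b-a)/np.linalg.norm(b-a); x=np.array([y[1],-y[0]])
c=(a+b)/2+.054*x; print('centre',c,'yaw',np.degrees(np.arctan2(x[1],x[0])),'bays',c+.027*y,c-.027*y)
print('bar',ray(p,320,279,.0795))
E
```

```text
[0.55521781 0.23912485] [0.5308199  0.34524378] [0.66111756 0.26304254] 0.10888748804124264 0.10856708344037018
centre [0.59564586 0.30428384] yaw 12.947921641932304 bays [0.5895961  0.33059734] [0.60169562 0.27797034]
bar [0.58757384 0.33058261 0.0795    ]
```

```bash
python3 -m crank '[[1,[0.1,0.1,-2],[0,0,0]],[1,[0,0,-2],[0,0,0]],[1,[0,0,-1],[0,0,0]],[1,[0,0,-0.3],[0,0,0]],[1,[0,0,0],[0,0,0]],[0.55,[0,0,0],[0,0,0]],[0.55,[0,0,0],[0,0,0]],[0.55,[0,0,0],[0,0,0]],[0.55,[0,0,0],[0,0,0]],[0.55,[0,0,2],[0,0,0]],[0.5,[0,0,4],[0,0,0]],[0,[0,0,4],[0,0,0]]]'
python3 look.py w3 eyepiece objective
```

```text
clock: 6.47
position: [0.588, 0.3302, 0.1166]
ee_rot: [-0.552, 0.443, 0.552, 0.441]
ft_force: [-0.2, 1.3, 0.5]
grip_width: 0.621
t 6.4667 tcp [0.588  0.3302 0.1166] jaw 102.6139763766651 down [-0.0023 -0.0016 -1.    ] w 0.6206855490852572 F [-0.161   1.2505  0.4858]
objective 0.83 [ 0.5666  0.1407 -0.0043] [ 74. 109.]
```

View pics/w3.png

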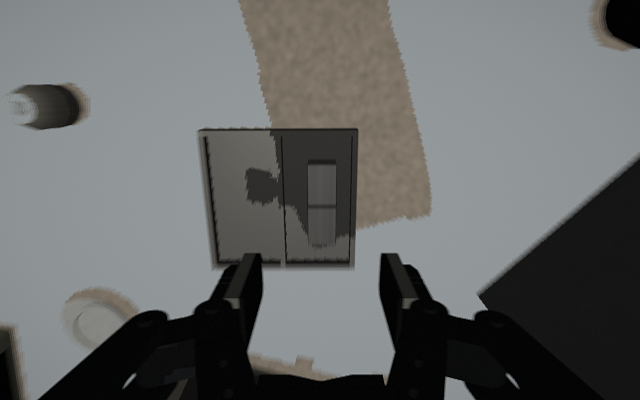

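The bar lies in the bay. Eyepiece next.

```bash
python3 -m crank '[[0,[-1.6,-2.1,0.3],[0,0,0]],[0,[-1.6,-2.1,0.3],[0,0,0]],[0,[-1.6,-2.1,0.3],[0,0,0]],[0,[-1.6,-2.1,0.3],[0,0,0]],[0,[-1.6,-2.1,0.3],[0,0,0]],[0,[-1.6,-2.1,0.3],[0,0,0]],[0,[-1.6,-2.1,0.3],[0,0,0]],[0,[-1.6,-2.1,0.3],[0,0,0]],[0,[0,0,0],[0,0,0]],[0,[0,0,0],[0,0,0]]]'
python3 look.py w4 eyepiece mount_small mount_large
python3 - <<'E'
from h import *
a=cv2.imread('pics/w4.png'); g=cv2.cvtColor(a,6)
cv2.imwrite('pics/w4s.png',a[0:300,100:540])
E
```

```text
clock: 7.45
position: [0.4603, 0.1619, 0.1403]
ee_rot: [-0.551, 0.442, 0.552, 0.443]
ft_force: [0.8, -0.2, -0.4]
grip_width: 0.998
t 7.45 tcp [0.4603 0.1619 0.1403] jaw 102.53586969265517 down [-0.      0.0005 -1.    ] w 0.9983638451355756 F [ 0.7609 -0.2287 -0.3863]
eyepiece 0.69 [0.4673 0.1631 0.0019] [319. 192.]
mount_small 0.61 [ 0.4708 -0.0138  0.0052] [103. 152.]
```

View pics/w4s.png

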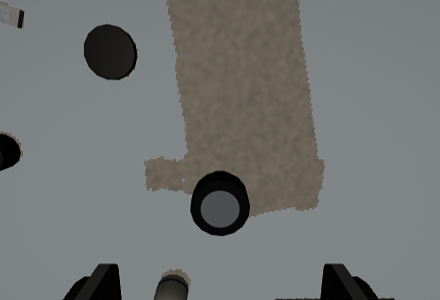

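Eyepiece at full-frame (320,208), centred between the pads; the objective at (272,285) is clear of both fingers.

```bash
python3 -m crank '[[0,[0.4,0.1,-2.5],[0,0,0]],[0,[0,0,-3],[0,0,0]],[0,[0,0,-3],[0,0,0]],[0,[0,0,-2],[0,0,0]],[0,[0,0,-1.1],[0,0,0]],[1,[0,0,0],[0,0,0]],[1,[0,0,0],[0,0,0]],[1,[0,0,0],[0,0,0]],[1,[0,0,0],[0,0,0]],[1,[0,0,0],[0,0,0]],[1,[0,0,0],[0,0,0]],[1,[0,0,0],[0,0,0]]]' 40
python3 look.py
```

```text
clock: 8.65
position: [0.466, 0.1645, 0.0259]
ee_rot: [0.552, -0.441, -0.552, -0.443]
ft_force: [-1.6, 1.0, 6.3]
grip_width: 0.476
t 8.65 tcp [0.466  0.1645 0.0259] jaw 102.6128279394883 down [ 0.0025  0.0017 -1.    ] w 0.4764436345628856 F [-1.5827  0.9665  6.2504]
```

```bash
python3 -m crank '[[1,[0,0,1.5],[0,0,0]],[1,[0,0,3],[0,0,0]],[1,[0,0,3],[0,0,0]],[1,[0,0,2.5],[0,0,0]],[1,[0.7,-2.99,0],[0,0,-0.046]],[1,[0.7,-2.99,0],[0,0,-0.046]],[1,[0.7,-2.99,0],[0,0,-0.046]],[1,[0.7,-2.99,0],[0,0,-0.046]],[1,[0.7,-2.99,0],[0,0,-0.046]],[1,[0.7,-2.99,0],[0,0,-0.046]],[1,[0.7,-2.99,0],[0,0,-0.046]],[1,[0.7,-2.99,0],[0,0,-0.046]]]'
python3 -m crank '[[1,[0.7,-2.99,0],[0,0,-0.046]],[1,[0.7,-2.99,0],[0,0,-0.046]],[1,[0.7,-2.99,0],[0,0,-0.046]],[1,[0.7,-2.99,0],[0,0,-0.046]],[1,[0.7,-2.99,0],[0,0,-0.046]],[1,[0.7,-2.99,0],[0,0,-0.046]],[1,[0.7,-2.99,0],[0,0,-0.046]],[1,[0.7,-2.99,0],[0,0,-0.046]],[1,[0,0,0],[0,0,0]],[1,[0,0,0],[0,0,0]]]'
python3 look.py w5 eyepiece eyepiece_holder oil_bottle
```

```text
clock: 9.65
position: [0.5212, -0.0768, 0.1252]
ee_rot: [-0.461, 0.536, 0.461, 0.537]
ft_force: [1.6, -0.7, -1.5]
grip_width: 0.478
clock: 10.48
position: [0.5763, -0.3167, 0.1246]
ee_rot: [-0.355, 0.612, 0.355, 0.611]
ft_force: [-1.0, 0.5, -1.1]
grip_width: 0.474
t 10.4833 tcp [ 0.5763 -0.3167  0.1246] jaw 60.27784846154084 down [-0.    -0.001 -1.   ] w 0.4744059144566616 F [-0.9503  0.5467 -1.0537]
eyepiece 0.76 [ 0.577  -0.3132  0.0983] [325. 240.]
eyepiece_holder 0.94 [ 0.5785 -0.3114  0.0059] [327. 191.]
oil_bottle 0.68 [ 0.5627 -0.1463 -0.0024] [516.  60.]
```

View pics/w5.png

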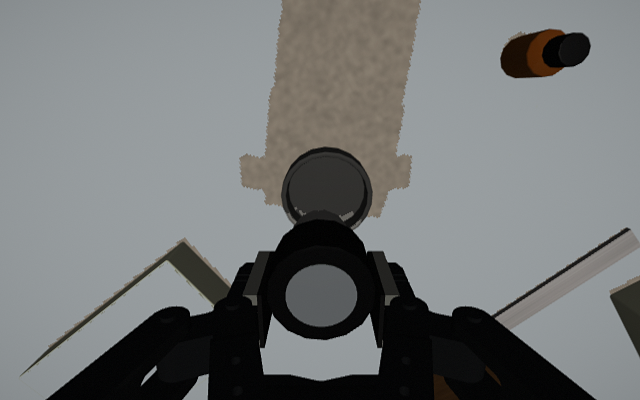

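Eyepiece held upright over the holder (rim centred near (327,191)). I'll lower and release it.

```bash
python3 -m crank '[[1,[0.2,0.3,-2],[0,0,0]],[1,[0,0,-3],[0,0,0]],[1,[0,0,-2.3],[0,0,0]],[1,[0,0,-1.3],[0,0,0]],[1,[0,0,-0.6],[0,0,0]],[1,[0,0,0],[0,0,0]],[0.3,[0,0,0],[0,0,0]],[0.3,[0,0,0],[0,0,0]],[0.1,[0,0,0],[0,0,0]],[0,[0,0,0],[0,0,0]],[0,[0,0,0],[0,0,0]],[0,[0,0,1],[0,0,0]]]'
python3 -m crank '[[0,[0,0,3],[0,0,0]],[0,[0,0,4],[0,0,0]],[0,[0,0,3],[0,0,0]],[0,[0,0,0],[0,0,0]]]'
python3 look.py w6 eyepiece eyepiece_holder mount_large coupon_tensile oil_bottle
```

```text
clock: 11.68
position: [0.5779, -0.3109, 0.0411]
ee_rot: [-0.355, 0.612, 0.357, 0.61]
ft_force: [0.6, 0.4, -1.6]
grip_width: 1.002
clock: 12.02
position: [0.5814, -0.3138, 0.1504]
ee_rot: [-0.359, 0.609, 0.353, 0.613]
ft_force: [-0.1, -1.6, 1.4]
grip_width: 1.002
t 12.0167 tcp [ 0.5814 -0.3138  0.1504] jaw 60.41108262036925 down [ 0.0095 -0.004  -0.9999] w 1.0024591300947767 F [-0.0873 -1.557   1.3815]
eyepiece 0.94 [ 0.5796 -0.3106  0.0055] [321. 178.]
oil_bottle 0.76 [ 0.5628 -0.15   -0.0028] [488.  59.]
```

View pics/w6.png

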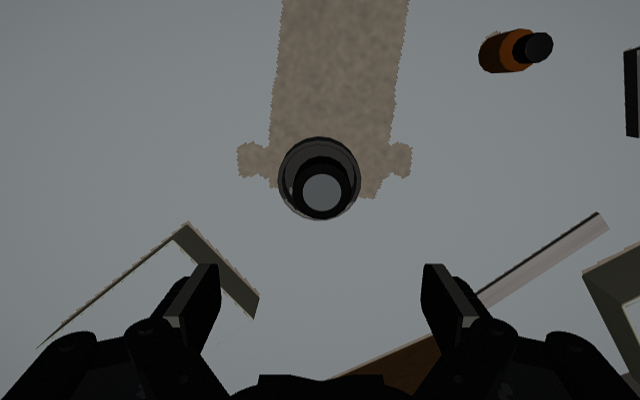

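Eyepiece stands in the holder at (321,185), bottle untouched. Large mount next.

```bash
python3 -m crank '[[0,[-1.85,2.2,0],[0,0,0]],[0,[-1.85,2.2,0],[0,0,0]],[0,[-1.85,2.2,0],[0,0,0]],[0,[-1.85,2.2,0],[0,0,0]],[0,[-1.85,2.2,0],[0,0,0]],[0,[-1.85,2.2,0],[0,0,0]],[0,[-1.85,2.2,0],[0,0,0]],[0,[0,0,0],[0,0,0]],[0,[0,0,0],[0,0,0]]]'
python3 look.py w7 mount_large mount_small coupon_tensile
python3 - <<'E'
from h import *
a=cv2.imread('pics/w7.png'); m=(cv2.cvtColor(a,6)<70).astype(np.uint8)
p=viewer.camera('wrist'); n,l,s,c=cv2.connectedComponentsWithStats(m[:260])
for i in range(1,n):
    if s[i,4]>300: print(s[i],c[i],ray(p,*c[i],.02))
E
```

```text
clock: 13.07
position: [0.4486, -0.1563, 0.1419]
ee_rot: [-0.356, 0.611, 0.357, 0.611]
ft_force: [1.0, -0.1, 0.2]
grip_width: 1.0
t 13.0667 tcp [ 0.4486 -0.1563  0.1419] jaw 60.56867306943085 down [-0.0006  0.0012 -1.    ] w 0.9996380225890393 F [ 0.9959 -0.0721  0.1861]
mount_large 0.62 [ 0.4489 -0.1559 -0.0001] [320. 184.]
mount_large 0.19 [ 0.4714 -0.016   0.0015] [486. 125.]
mount_small 0.62 [ 0.4737 -0.0158  0.0056] [490. 128.]
coupon_tensile 0.89 [ 0.3958 -0.2926 -0.0025] [153. 207.]
[288  19  84  35 506] [328.60079051  36.12450593] [ 0.35564083 -0.09768638  0.02      ]
[298  34  76  43 430] [335.59534884  55.20697674] [ 0.36879197 -0.09938972  0.02      ]
[ 468  107   51   40 1401] [491.86652391 126.21770164] [ 0.46967738 -0.02153206  0.02      ]
[ 294  166   51   55 2181] [318.9133425  193.15130674] [ 0.45128194 -0.15993729  0.02      ]
[152 175  35  52 381] [170.97112861 190.5328084 ] [ 0.39148619 -0.26083456  0.02      ]
[575 242  65  18 608] [616.84868421 253.52796053] [0.62114983 0.03164734 0.02      ]
```

```bash
python3 -m crank '[[0,[0.1,-0.2,-2.5],[0,0,0]],[0,[0,0,-3.5],[0,0,0]],[0,[0,0,-3.5],[0,0,0]],[0,[0,0,-2.2],[0,0,0]],[0,[0,0,-1.1],[0,0,0]],[0,[0,0,-0.4],[0,0,0]],[1,[0,0,0],[0,0,0]],[1,[0,0,0],[0,0,0]],[1,[0,0,0],[0,0,0]],[1,[0,0,0],[0,0,0]],[1,[0,0,0],[0,0,0]],[1,[0,0,0],[0,0,0]]]' 40
python3 -m crank '[[1,[0,0,0],[0,0,0]],[1,[0,0,0],[0,0,0]]]'
```

```text
clock: 14.32
position: [0.4514, -0.1598, 0.0118]
ee_rot: [-0.356, 0.61, 0.356, 0.612]
ft_force: [-2.1, -0.0, 8.8]
grip_width: 0.447
clock: 14.48
position: [0.4514, -0.1598, 0.0118]
ee_rot: [-0.356, 0.61, 0.356, 0.612]
ft_force: [-2.8, 0.6, 10.2]
grip_width: 0.449
```

```bash
python3 -m crank '[[1,[0,0,3],[0,0,0]],[1,[0,0,3.5],[0,0,0]],[1,[0,0,3.5],[0,0,0]],[1,[2.2,1.4,0],[0,0,-0.117]],[1,[2.2,1.4,0],[0,0,-0.117]],[1,[2.2,1.4,0],[0,0,-0.117]],[1,[2.2,1.4,0],[0,0,-0.117]],[1,[2.2,1.4,0],[0,0,-0.117]],[1,[2.2,1.4,0],[0,0,-0.117]],[1,[2.2,1.4,0],[0,0,-0.117]],[1,[2.2,1.4,0],[0,0,-0.117]],[1,[2.2,1.4,0],[0,0,-0.117]]]'
python3 -m crank '[[1,[0,0,0],[0,0,0]],[1,[0,0,0],[0,0,0]]]'
python3 look.py w8 mount_large mount_tray
```

```text
clock: 15.48
position: [0.6496, -0.0324, 0.1112]
ee_rot: [0.001, 0.707, -0.001, 0.708]
ft_force: [0.8, 0.0, 0.6]
grip_width: 0.449
clock: 15.65
position: [0.6491, -0.0322, 0.1105]
ee_rot: [-0.002, 0.707, 0.002, 0.707]
ft_force: [-0.6, -0.3, -0.0]
grip_width: 0.45
t 15.65 tcp [ 0.6491 -0.0322  0.1105] jaw 0.27011306063327367 down [ 0.0005 -0.0005 -1.    ] w 0.44971771516562864 F [-0.6382 -0.3207 -0.0301]
mount_large 0.82 [ 0.6483 -0.028   0.0979] [318. 248.]
mount_tray 0.94 [ 0.6555  0.001  -0.0029] [329. 152.]
mount_tray 0.2 [ 0.6488 -0.031   0.1007] [319. 256.]
```

View pics/w8.png

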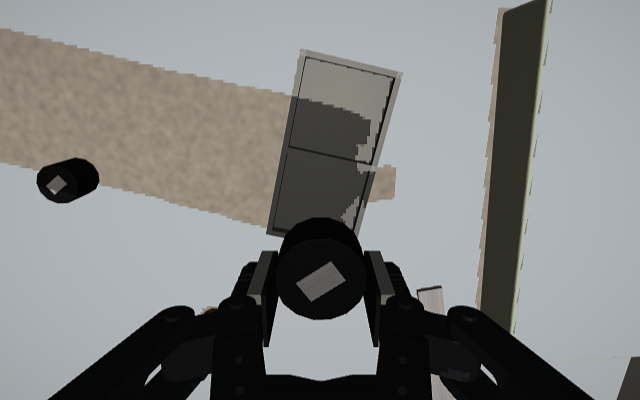

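Mount is above the lower bay. The tray corners show at (302,50), (402,72) and (268,234), with the divider from (290,147) to (373,164).

```bash
python3 - <<'E'
from h import *
p=viewer.camera('wrist')
a,b,c=[ray(p,*q,.012)[:2] for q in [(302,50),(402,72),(268,234)]]
print(a,b,c,np.linalg.norm(a-b),np.linalg.norm(a-c)); y=(a-c)/np.linalg.norm(a-c); x=np.array([y[1],-y[0]])
o=(a+c)/2+.034*x; print(o,np.degrees(np.arctan2(x[1],x[0])),o+.032*y,o-.032*y)
print((ray(p,290,147,.012)+ray(p,373,164,.012))/2)
E
```

```text
[0.63631302 0.06687401] [0.70128508 0.05377123] [ 0.60887942 -0.06112716] 0.06628009784621307 0.1309079902629304
[ 0.65584125 -0.00425175] -12.09680296353929 [0.6625473  0.02703769] [ 0.6491352  -0.03554119]
[ 0.6562131  -0.00134986  0.012     ]
```

```bash
python3 -m crank '[[1,[0,-0.3,-2.5],[0,0,0]],[1,[0,0,-3],[0,0,0]],[1,[0,0,-2.3],[0,0,0]],[1,[0,0,-1.2],[0,0,0]],[1,[0,0,-0.4],[0,0,0]],[1,[0,0,0],[0,0,0]],[0.3,[0,0,0],[0,0,0]],[0.3,[0,0,0],[0,0,0]],[0.1,[0,0,0],[0,0,0]],[0,[0,0,0],[0,0,0]],[0,[0,0,1],[0,0,0]],[0,[0,0,3],[0,0,0]]]'
python3 -m crank '[[0,[0,0,4],[0,0,0]],[0,[-1,0.1,1.5],[0,0,0]],[0,[-2.8,0.2,0],[0,0,0]],[0,[-2.8,0.2,0],[0,0,0]],[0,[-2.8,0.2,0],[0,0,0]],[0,[-2.8,0.2,0],[0,0,0]],[0,[-2.8,0.2,0],[0,0,0]],[0,[-2.8,0.2,0],[0,0,0]],[0,[0,0.3,0],[0,0,0]],[0,[0,0,0],[0,0,0]],[0,[0,0,0],[0,0,0]]]'
python3 look.py w9 mount_large mount_small mount_tray
python3 - <<'E'
from h import *
a=cv2.imread('pics/w9.png'); m=(cv2.cvtColor(a,6)<70).astype(np.uint8)
p=viewer.camera('wrist'); n,l,s,c=cv2.connectedComponentsWithStats(m[:260])
for i in range(1,n):
    if s[i,4]>300: print(s[i],c[i],ray(p,*c[i],.02))
E
```

```text
clock: 16.85
position: [0.6458, -0.0362, 0.0536]
ee_rot: [-0.001, 0.709, 0.001, 0.705]
ft_force: [0.3, 0.5, 0.1]
grip_width: 0.999
clock: 17.77
position: [0.4712, -0.0203, 0.1122]
ee_rot: [-0.001, 0.706, 0.001, 0.708]
ft_force: [0.2, -0.1, 0.5]
grip_width: 0.998
t 17.7667 tcp [ 0.4712 -0.0203  0.1122] jaw 0.14119148395405665 down [ 0.0019  0.001  -1.    ] w 0.9976995748528609 F [ 0.1739 -0.1215  0.4865]
mount_large 0.89 [ 0.6473 -0.0338  0.0052] [550. 215.]
mount_small 0.87 [ 0.4736 -0.0145  0.0034] [323. 189.]
mount_tray 0.84 [ 0.6558 -0.0014 -0.0001] [565. 172.]
[ 154   54   60   59 2703] [183.50018498  83.10247873] [0.38413069 0.06015466 0.02      ]
[  492    69   148   191 14554] [577.84973203 163.68840181] [0.64749305 0.00831558 0.02      ]
[ 299  174   40   46 1417] [318.80663373 196.63020466] [ 0.47035816 -0.01561164  0.02      ]
[175 176  20  84 994] [184.38631791 208.31488934] [ 0.3746318  -0.02449969  0.02      ]
```

View pics/w9.png

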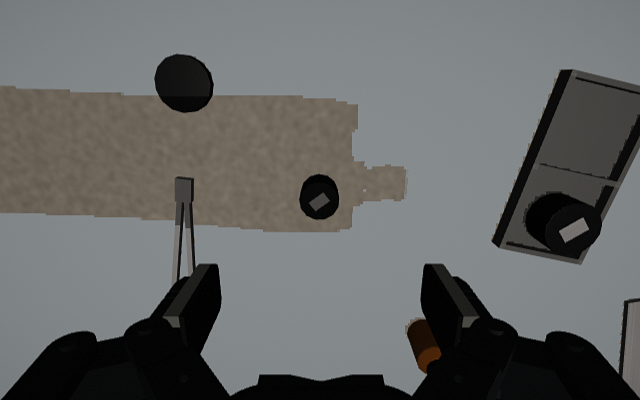

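Large mount sits in its bay. Small mount at (319,196); the tweezers at (184,190) stay clear of the left finger.

```bash
python3 -m crank '[[0,[0,0.4,-2.5],[0,0,0]],[0,[0,0,-3.5],[0,0,0]],[0,[0,0,-2.6],[0,0,0]],[0,[0,0,-1.2],[0,0,0]],[0,[0,0,-0.4],[0,0,0]],[1,[0,0,0],[0,0,0]],[1,[0,0,0],[0,0,0]],[1,[0,0,0],[0,0,0]],[1,[0,0,0],[0,0,0]],[1,[0,0,0],[0,0,0]],[1,[0,0,0],[0,0,0]],[1,[0,0,0],[0,0,0]]]' 40
python3 -m crank '[[1,[0,0,0],[0,0,0]],[1,[0,0,0],[0,0,0]]]'
```

```text
clock: 19.02
position: [0.471, -0.0164, 0.0103]
ee_rot: [-0.0, 0.707, 0.001, 0.708]
ft_force: [-1.6, 0.1, 8.3]
grip_width: 0.31
clock: 19.18
position: [0.471, -0.0164, 0.0103]
ee_rot: [-0.0, 0.707, 0.001, 0.708]
ft_force: [-2.2, -0.3, 9.4]
grip_width: 0.31
```

```bash
python3 -m crank '[[1,[0,0,3],[0,0,0]],[1,[0,0,3],[0,0,0]],[1,[0,0,2],[0,0,0]],[1,[2.39,0.56,0],[0,0,-0.025]],[1,[2.39,0.56,0],[0,0,-0.025]],[1,[2.39,0.56,0],[0,0,-0.025]],[1,[2.39,0.56,0],[0,0,-0.025]],[1,[2.39,0.56,0],[0,0,-0.025]],[1,[2.39,0.56,0],[0,0,-0.025]],[1,[2.39,0.56,0],[0,0,-0.025]],[1,[2.39,0.56,0],[0,0,-0.025]]]'
python3 -m crank '[[1,[0,0,0],[0,0,0]],[1,[0,0,0],[0,0,0]]]'
python3 look.py w10 mount_small mount_tray
```

```text
clock: 20.1
position: [0.6627, 0.0289, 0.0896]
ee_rot: [0.07, 0.704, -0.07, 0.704]
ft_force: [0.1, 1.0, -0.1]
grip_width: 0.3
clock: 20.27
position: [0.6621, 0.0284, 0.0891]
ee_rot: [0.069, 0.704, -0.07, 0.704]
ft_force: [-0.7, -0.4, -0.0]
grip_width: 0.311
t 20.2667 tcp [0.6621 0.0284 0.0891] jaw -11.296691728851222 down [-0.     -0.0008 -1.    ] w 0.3108203401597383 F [-0.6822 -0.3726 -0.0128]
mount_small 0.65 [0.6629 0.0288 0.0786] [321. 257.]
mount_tray 0.71 [ 0.6578 -0.0002  0.0009] [322. 243.]
```

```bash
python3 -m crank '[[1,[0,0,-2.5],[0,0,0]],[1,[0,0,-2.5],[0,0,0]],[1,[0,0,-1.6],[0,0,0]],[1,[0,0,-0.8],[0,0,0]],[1,[0,0,0],[0,0,0]],[0.5,[0,0,0],[0,0,0]],[0.4,[0,0,0],[0,0,0]],[0.2,[0,0,0],[0,0,0]],[0,[0,0,0],[0,0,0]],[0,[0,0,1],[0,0,0]],[0,[0,0,3],[0,0,0]],[0,[0,0,4],[0,0,0]]]'
python3 -m crank '[[0,[-0.9,-1,3],[0,0,0]],[0,[-2.36,-2.8,1],[0,0,0.036]],[0,[-2.36,-2.8,0],[0,0,0.036]],[0,[-2.36,-2.8,0],[0,0,0.036]],[0,[-2.36,-2.8,0],[0,0,0.036]],[0,[-2.36,-2.8,0],[0,0,0.036]],[0,[-2.36,-2.8,0],[0,0,0.036]],[0,[-2.36,-2.8,0],[0,0,0.036]],[0,[-2.36,-2.8,0],[0,0,0.036]],[0,[-2.36,-2.8,0],[0,0,0.036]],[0,[-2.36,-2.8,0],[0,0,0.036]],[0,[-2.36,-2.8,0],[0,0,0.036]]]'
python3 -m crank '[[0,[0,0,0],[0,0,0]],[0,[0,0,0],[0,0,0]]]'
python3 look.py w11 coupon_tensile
```

```text
clock: 21.42
position: [0.6596, 0.0282, 0.0943]
ee_rot: [0.069, 0.705, -0.07, 0.702]
ft_force: [0.5, -0.5, 0.7]
grip_width: 0.999
clock: 22.42
position: [0.3916, -0.2911, 0.1362]
ee_rot: [-0.07, 0.703, 0.071, 0.704]
ft_force: [1.1, -0.9, -0.4]
grip_width: 0.998
clock: 22.58
position: [0.3917, -0.2915, 0.1362]
ee_rot: [-0.068, 0.703, 0.068, 0.704]
ft_force: [1.3, 1.2, -0.2]
grip_width: 0.997
t 22.5833 tcp [ 0.3917 -0.2915  0.1362] jaw 11.06673501353527 down [ 0.0017  0.0005 -1.    ] w 0.9973915740888476 F [ 1.3318  1.1501 -0.1572]
coupon_tensile 0.84 [ 0.394  -0.2912 -0.0002] [322. 187.]
```

View pics/w11.png

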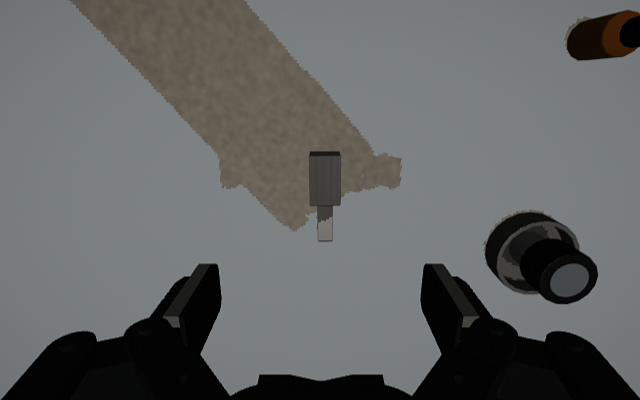

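The tensile piece's head (cols 309–340, rows 157–206) lies nearest the base side of the picture and its neck points down to (325,241). It is aligned with the jaws.

```bash
python3 - <<'E'
from h import *
p=viewer.camera('wrist')
a=ray(p,325,157,.02);b=ray(p,325,241,.02); d=(b-a); L=np.linalg.norm(d); print(a,b,L,np.degrees(np.arctan2(d[1],d[0])),a+d/L*.027)
E
```

```text
[ 0.39192297 -0.26032135  0.02      ] [ 0.40575677 -0.32787779  0.02      ] 0.06895830119141132 -78.4273115146753 [ 0.39733947 -0.28677246  0.02      ]
```

```bash
python3 -m crank '[[0,[0.4,0.4,-2.5],[0,0,0]],[0,[0,0,-3.5],[0,0,0]],[0,[0,0,-3.3],[0,0,0]],[0,[0,0,-2],[0,0,0]],[0,[0,0,-1],[0,0,0]],[0,[0,0,-0.3],[0,0,0]],[1,[0,0,0],[0,0,0]],[1,[0,0,0],[0,0,0]],[1,[0,0,0],[0,0,0]],[1,[0,0,0],[0,0,0]],[1,[0,0,0],[0,0,0]],[1,[0,0,0],[0,0,0]]]' 70
python3 -m crank '[[1,[0,0,0],[0,0,0]],[1,[0,0,0],[0,0,0]],[1,[0,0,0],[0,0,0]]]'
```

```text
clock: 23.73
position: [0.3975, -0.286, 0.0104]
ee_rot: [-0.07, 0.703, 0.07, 0.704]
ft_force: [-2.2, 1.7, 9.6]
grip_width: 0.255
clock: 23.98
position: [0.3975, -0.286, 0.0104]
ee_rot: [-0.07, 0.703, 0.07, 0.704]
ft_force: [-2.4, 1.7, 10.6]
grip_width: 0.254
```

```bash
python3 -m crank '[[1,[0,0,2.5],[0,0,0]],[1,[0,0,4],[0,0,0]],[1,[0,0,4],[0,0,0]],[1,[0.98,2.8,0],[0,0,0.08]],[1,[0.98,2.8,0],[0,0,0.08]],[1,[0.98,2.8,0],[0,0,0.08]],[1,[0.98,2.8,0],[0,0,0.08]],[1,[0.98,2.8,0],[0,0,0.08]],[1,[0.98,2.8,0],[0,0,0.08]],[1,[0.98,2.8,0],[0,0,0.08]],[1,[0.98,2.8,0],[0,0,0.08]],[1,[0.98,2.8,0],[0,0,0.08]]]'
python3 -m crank '[[1,[0.98,2.8,0],[0,0,0.08]],[1,[0.98,2.8,0],[0,0,0.08]],[1,[0.98,2.8,0],[0,0,0.08]],[1,[0.98,2.8,0],[0,0,0.08]],[1,[0.98,2.8,0],[0,0,0.08]],[1,[0.98,2.8,0],[0,0,0.08]],[1,[0.98,2.8,0],[0,0,0.08]],[1,[0.98,2.8,0],[0,0,0.08]],[1,[0.98,2.8,0],[0,0,0.08]],[1,[0.98,2.8,0],[0,0,0.08]],[1,[0.98,2.8,0],[0,0,0.08]],[1,[0,0,0],[0,0,0]]]'
python3 -m crank '[[1,[0,0,0],[0,0,0]],[1,[0,0,0],[0,0,0]]]'
python3 look.py w12 coupon_tensile coupon_bar coupon_tray
```

```text
clock: 24.98
position: [0.4853, -0.0323, 0.1146]
ee_rot: [-0.314, 0.633, 0.315, 0.634]
ft_force: [0.3, 0.3, -2.4]
grip_width: 0.256
clock: 25.98
position: [0.5924, 0.2814, 0.1138]
ee_rot: [-0.555, 0.436, 0.557, 0.438]
ft_force: [-1.0, 1.7, -2.7]
grip_width: 0.254
clock: 26.15
position: [0.5928, 0.2734, 0.1141]
ee_rot: [0.553, -0.441, -0.553, -0.44]
ft_force: [-0.4, -1.2, -2.1]
grip_width: 0.25
t 26.15 tcp [0.5928 0.2734 0.1141] jaw 102.96057620864096 down [-0.0004 -0.001  -1.    ] w 0.24951002814587586 F [-0.4133 -1.2146 -2.1453]
coupon_tensile 0.77 [0.6031 0.2796 0.1011] [327. 273.]
coupon_bar 0.9 [0.5883 0.3315 0.0034] [395. 205.]
coupon_tray 0.98 [0.597  0.3027 0.0029] [356. 207.]
coupon_tray 0.71 [0.6035 0.2795 0.1042] [327. 277.]
```

View pics/w12.png

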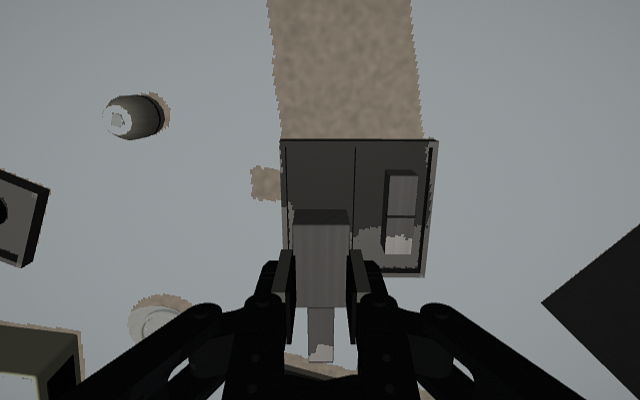

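Tensile piece is lined up over the empty bay (cols 285–355), with the bar clear in the other at (400,212). I'll lower it and open the jaws only part-way to spare the bar.

```bash
python3 -m crank '[[1,[0.1,0.3,-2.5],[0,0,0]],[1,[0,0,-3],[0,0,0]],[1,[0,0,-2.5],[0,0,0]],[1,[0,0,-1.3],[0,0,0]],[1,[0,0,-0.6],[0,0,0]],[1,[0,0,0],[0,0,0]],[0.55,[0,0,0],[0,0,0]],[0.55,[0,0,0],[0,0,0]],[0.55,[0,0,0],[0,0,0]],[0.55,[0,0,0],[0,0,0]],[0.55,[0,0,1.5],[0,0,0]],[0.55,[0,0,3],[0,0,0]]]'
python3 -m crank '[[0.5,[0,0,4],[0,0,0]],[0.3,[-2,0,4],[0,0,0]],[0,[-3,0,3],[0,0,0]],[0,[-3,0,1],[0,0,0]],[0,[-3,0,0],[0,0,0]],[0,[-2,0,0],[0,0,0]],[0,[0,0,0],[0,0,0]],[0,[0,0,0],[0,0,0]],[0,[0,0,0],[0,0,0]]]'
python3 look.py w13 coupon_tensile coupon_bar coupon_tray eyepiece objective
python3 - <<'E'
from h import *
np.set_printoptions(precision=3,suppress=True)
for c in ['top','scene']:
    p=viewer.camera(c); save(p,c+'F')
    for t in T:
        for r in mark_of(t,p)[:2]: print(c,t,round(r['conf'],2),w(p,r['location']))
im=cv2.imread('pics/topF.png')[120:300,140:500]
cv2.imwrite('pics/cropF.png',cv2.resize(im,None,fx=2.2,fy=2.2,interpolation=cv2.INTER_CUBIC))
E
```

```text
clock: 27.35
position: [0.5918, 0.2763, 0.0576]
ee_rot: [-0.553, 0.442, 0.554, 0.438]
ft_force: [-0.2, 0.5, -0.0]
grip_width: 0.452
clock: 28.1
position: [0.4666, 0.2772, 0.1775]
ee_rot: [0.554, -0.44, -0.553, -0.441]
ft_force: [0.0, -0.0, 1.1]
grip_width: 0.998
t 28.1 tcp [0.4666 0.2772 0.1775] jaw 102.99870145251711 down [ 0.001   0.0006 -1.    ] w 0.9977701941387831 F [ 0.0474 -0.0458  1.1253]
coupon_tensile 0.84 [0.6025 0.2841 0.0076] [297. 300.]
coupon_tensile 0.2 [0.6635 0.0305 0.0086] [ 46. 303.]
coupon_bar 0.97 [0.5885 0.3325 0.0047] [345. 296.]
coupon_bar 0.22 [0.6625 0.0274 0.0056] [ 45. 300.]
coupon_tray 0.9 [0.5959 0.3027 0.0011] [316. 295.]
objective 0.98 [ 0.5637  0.1397 -0.0056] [166. 233.]
top mount_large 0.77 [ 0.643 -0.038  0.002]
top coupon_bar 0.55 [ 0.59   0.332 -0.   ]
top coupon_tensile 0.67 [0.589 0.333 0.001]
top coupon_tensile 0.52 [0.603 0.279 0.001]
top eyepiece 0.61 [ 0.576 -0.31   0.009]
top mount_tray 0.87 [ 0.654  0.001 -0.006]
top coupon_tray 0.58 [0.599 0.304 0.   ]
top coupon_tray 0.2 [ 0.645 -0.038  0.002]
top eyepiece_holder 0.78 [ 0.576 -0.317  0.002]
top oil_bottle 0.58 [ 0.564 -0.145  0.   ]
top objective 0.53 [0.564 0.147 0.004]
scene mount_large 0.82 [ 0.647 -0.038 -0.   ]
scene mount_small 0.51 [ 0.659  0.024 -0.001]
scene coupon_bar 0.75 [ 0.354  0.387 -0.005]
scene coupon_bar 0.69 [0.59  0.329 0.003]
scene coupon_tensile 0.88 [0.607 0.278 0.007]
scene eyepiece 0.93 [ 0.575 -0.31   0.008]
scene mount_tray 0.84 [ 0.655 -0.004 -0.002]
scene coupon_tray 0.82 [ 0.595  0.303 -0.003]
scene eyepiece_holder 0.87 [ 0.578 -0.317  0.001]
scene oil_bottle 0.52 [ 0.559 -0.144 -0.001]
scene objective 0.6 [0.563 0.143 0.001]
scene objective 0.59 [ 0.65  -0.037  0.003]
```

View pics/cropF.png

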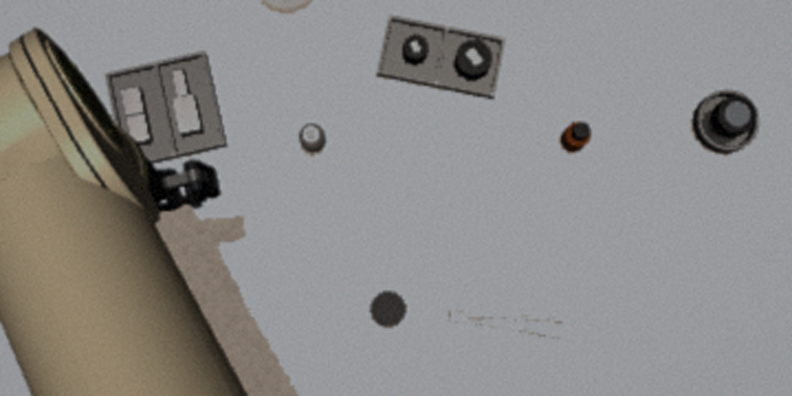

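View pics/w13.png

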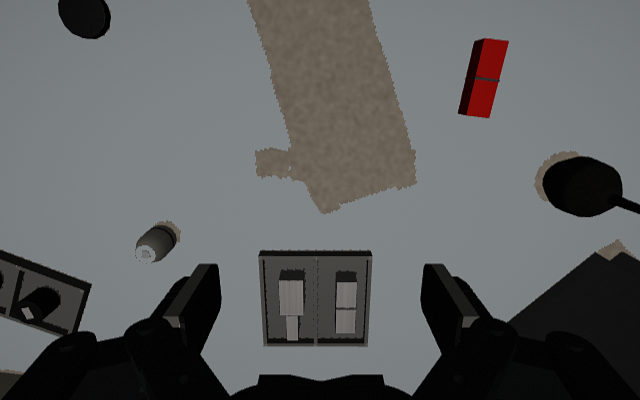

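All five pieces sit in their places, the bystanders haven't moved, and the arm is clear. I'll hand in.

```bash
python3 -c "
from h import *
print(manip.hand_in())"
```

```text
the job is handed in; nothing more can be done
None
```

The job is handed in at about 28 s of the 144 s allowed. The notched steel bar and the tensile piece are each in a long bay, and the two mounts are each in a square bay. The eyepiece stands in the round holder.

**Final checks:**
- **Position:** The last top, scene and wrist pictures put the pieces within about 10 mm of their bay or holder centres, and the eyepiece about 6 mm from the holder's centre. All of these are inside the limits.
- **Flatness:** All five look flat or upright, judged by eye.
- **Bystanders:** The oil bottle and objective read within a few millimetres of their first positions, about as close as the detector can tell.
- **Forces:** The wrist force read under 11 N at the end of each move.

**Disagreements:**
- The top and wrist cameras differed by about 5 mm sideways on the bar and the coupon tray early on. I went by the wrist view.
- In the last top picture the detector missed the small mount and gave the bar's position a second label as the tensile piece. In the scene picture it also labelled the large mount's position as an objective. The pictures I viewed, and the scene view for the small mount, showed each piece correctly placed.

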